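Fetch the specimen pot from behind the reagent bottles

ROBOT

A 6-joint arm with a two-finger parallel gripper is mounted at the origin on the work surface. World frame = base frame: x ahead of the robot, y to its left, z up, the work surface at z = 0. Lengths are in m, angles in rad, forces in N, time in s.
With the tool pointing down it reaches from about 0.35 to 0.975 m from the base axis. Payload 4.9 kg.
Tool frame: the origin (TCP) lies midway between the tips of the shut fingers; the grasp point (between the pads) lies 19 mm behind it; z points along the fingers, y is the line along which they close (so a half turn about z gives the same grasp; the last joint's range is limited). The gripper opens to 85 mm and grips with 20 to 120 N. Pads are 22 mm wide; open, the fingers measure 114 mm over their backs; the gripper's body (76 mm by 85 mm) begins 54 mm behind the grasp point. The pads swing forward as they close: fully open they stand 13 mm farther back than shut.
Start: joints at [1.03, 0.053, 1.613, -0, 1.476, -0.119], TCP at [0.256, 0.57, 0.231] pointing down, gripper open.
Joint ranges: [-3.01, 3.01], [-1.01, 2.22], [0.06, 2.58], [-1.02, 4.17], [0.09, 2.62], [-3.14, 3.14]. Speed limits (rad/s): [2.57, 2.57, 3.14, 3.14, 3.14, 3.14].

INTERFACE

Orientations are given as a rotation vector (axis times angle).
In Python, from station import ctrl gives the robot as it stands.
- The arm moves only by the shell command python3 -m handwheel 'ROWS' [FORCE]. ROWS is JSON, a list of rows, each an object with "gripper": the gripper command: -1 is fully open, 1 is shut, values between are in proportion; "offset": the shift along the tool's x, y, z in mm, a list of three; "rotation": the turn, a rotation vector about the tool's x, y, z in rad, a list of three. A call has exactly 8 rows; each row is the pose to reach, as a shift and turn from the pose commanded when the call began, along the tool's axes at that moment; what a row does not reach only later rows make up. A row lasts 1/8 s, in which the tool goes at most 62.5 mm and 10.7 degrees, less where a joint would pass 70% of its speed; a pose out of reach is approached as far as the arm can. A call with a gripper value outside its range is refused whole. The fingers move at their own pace and stop on an object; FORCE is the grip in N (left out, the last holds). Time passes only in rows, so rows that repeat a pose let the fingers close, or fill a call up. It gives the time, the measured TCP pose, the force, the opening and the grip force at its end, in the units of the state.
- ctrl.get_obs(): the state, without advancing time (a new reading comes with each control period).
- ctrl.get_image(name): name is "scene" or "side" or "wrist"; returns a dict with "image" (420x560x3 uint8, red, green, blue), "fovy" (degrees; the focal length in pixels is half the picture's height over the tangent of half this angle, whatever the lens; pixels are square), "cx", "cy" (the principal point, pixels), "xyz" and "attitude" of the camera in the world. Camera axes: x right, y up, looking along -z (the intrinsics and any distortion apply to the point x, -y, -z); pixel columns grow to the right and rows downward; lengths in m; the calibration is good to about 2 mm. The wrist camera is an equidistant fisheye: a pixel r from the principal point sees the ray r / f radians off the axis. A picture is of the moment at which its call begins. There is no depth.
- ctrl.finish_job(): hands the job in; it is judged then, once.
The state is a dict: "t": time; "q": joint angles; "dq": joint speeds; "effort": joint torques, N m; "tool_pos": TCP position; "tool_rot": TCP orientation; "contact_force": force on the tool from outside, world axes, zero at the start; "wrist_torque": the same for the moment, N m; "opening": finger opening in m; "grip_force": force on a finger pad.
Only numpy, scipy, OpenCV 4.12 (cv2) and the standard library are available. Lean on these libraries where they do the work, as an engineer would, in place of code of your own. Each camera call takes 0.05 s, during which the arm holds its last target. There are 200 camera calls.

TASK

The specimen pot with the orange lid is boxed in at the back of the blue caddy by three reagent bottles. Move all three bottles out of the way, standing upright in the steel tray, then take the pot and set it down upright in the middle of the balance pan to be weighed, and finally put every bottle back upright on the very circle it stood on at the start. Set everything down without dropping it, keep things upright, and leave the two small jars in the caddy where they are.

Things in the scene. Friction and masses are not known exactly. Their poses are not given: they have to be found in the camera images.
- caddy: fixed blue open caddy, 150 (x) by 220 (y) mm, 45 high, walls and floor 4 mm. Origin: centre of underside; x to its back wall, z up. White circles on its floor: a small one at x, y (34, 0) mm for the pot, three big ones for the bottles at (34, 64), (34, -64), (-30, 0): left, right and in front of the pot, 8 mm from it. Caddy, tray and balance swap places between starts
- tray: fixed low stainless steel tray for setting things aside, 135 (its x) by 270 (its y) mm, rim 18 mm high, walls and floor 4 mm thick, empty at the start; origin at the centre of its underside, z up. The three bottles fit in it side by side along its y, 82 mm apart
- pan (a point): centre of the top face of the round steel pan of the fixed white laboratory balance. Pan 120 mm across, top 72 mm above the bench, a small ring marks its centre; it does not give way. The housing, 250 by 200 mm and up to 60 mm high, lies under the pan and reaches 170 mm along the balance's -x, where the green display and keys are; z up
- amber_mid (a point): reagent bottle, amber-brown glass, white paper label, black cap; round, 62 mm wide, 135 mm tall, 0.22-0.42 kg. Straight for 100 mm, short shoulder, then a ribbed cap 40 mm wide, 110 to 135 mm above its foot: grip it there. Starts upright on one of the three big circles in the caddy (which one varies). Point: on its axis half-way up, 67.5 mm above its foot, 55 mm below mid-cap; z up
- white_mid (a point): reagent bottle, white plastic, blue label, blue cap; round, 62 mm wide, 135 mm tall, 0.22-0.42 kg. Straight for 100 mm, short shoulder, then a ribbed cap 40 mm wide, 110 to 135 mm above its foot: grip it there. Starts upright on one of the three big circles in the caddy (which one varies). Point: on its axis half-way up, 67.5 mm above its foot, 55 mm below mid-cap; z up
- grey_mid (a point): reagent bottle, grey plastic, yellow label, red cap; round, 62 mm wide, 135 mm tall, 0.22-0.42 kg. Straight for 100 mm, short shoulder, then a ribbed cap 40 mm wide, 110 to 135 mm above its foot: grip it there. Starts upright on one of the three big circles in the caddy (which one varies). Point: on its axis half-way up, 67.5 mm above its foot, 55 mm below mid-cap; z up
- pot_mid (a point): specimen pot: round, white plastic, orange lid, 50 mm wide, 55 mm tall, 55-110 g; side almost straight, grip it at half height. Starts upright on the small circle in the caddy, 12 mm from the back wall, so fingers fit only at its left and right (along the caddy's y) once the bottles are gone. Point: on its axis half-way up, 27.5 mm above its foot; z up
- jar_left_mid (a point): bystander, not to be moved: a small loose round amber jar with a copper lid, 40 mm across, 42 mm tall, in the caddy's front left corner, at about (-45, 80) mm in the caddy's x, y; the point is half-way up its axis
- jar_right_mid (a point): bystander, not to be moved: a small loose round white jar with a green lid, 40 mm across, 42 mm tall, in the caddy's front right corner, at about (-45, -80) mm in the caddy's x, y; the point is half-way up its axis

How it is judged:
On the way, in this order (a step that is already met when the one before it is completed fails the run):
1. all three bottles stand upright and released in the steel tray (x of amber_mid in the frame of tray between -0.042 and 0.042 m and y of amber_mid in the frame of tray between -0.11 and 0.11 m and z of amber_mid in the frame of tray between 0.064 and 0.08 m and angle between each of amber_mid, white_mid, grey_mid's own z axis and vertical below 0.1 rad and contact force between each of amber, white, grey and the fingers below 0.2 N and linear speed of each of amber, white, grey below 0.03 m/s and angular speed of each of amber, white, grey below 0.3 rad/s and x of white_mid in the frame of tray between -0.042 and 0.042 m and y of white_mid in the frame of tray between -0.11 and 0.11 m and z of white_mid in the frame of tray between 0.064 and 0.08 m and x of grey_mid in the frame of tray between -0.042 and 0.042 m and y of grey_mid in the frame of tray between -0.11 and 0.11 m and z of grey_mid in the frame of tray between 0.064 and 0.08 m), for 0.2 s.
2. the pot stands upright and released in the middle of the balance pan (horizontal distance between pot_mid and pan below 0.025 m and z of pot_mid in the frame of pan between 0.022 and 0.034 m and angle between pot_mid's own z axis and vertical below 0.1 rad and contact force between pot and the fingers below 0.2 N and linear speed of pot below 0.03 m/s and angular speed of pot below 0.3 rad/s), for 0.2 s.
At the end, for the whole second after the job is handed in: each bottle stands upright (within 0.1 rad), released and at rest, within 13 mm of where it stood at the start; the pot stands upright on the balance pan, within 25 mm of the pan's centre, released and at rest (all of step 2 and distance of each of amber_mid, white_mid, grey_mid from where it was at the start of the episode below 0.013 m and angle between each of amber_mid, white_mid, grey_mid's own z axis and vertical below 0.1 rad and contact force between each of amber, white, grey and the fingers below 0.2 N and linear speed of each of amber, white, grey below 0.03 m/s and angular speed of each of amber, white, grey below 0.3 rad/s); the robot touches nothing.
It fails at once if a small jar in the caddy is shifted by more than 15 mm (distance of any of jar_left_mid, jar_right_mid from where it was at the start of the episode above 0.015 m).
It fails at once if a bottle or the pot is tipped by more than 0.5 rad (angle between any of amber_mid, white_mid, grey_mid, pot_mid's own z axis and vertical above 0.5 rad).
It fails at once if a bottle or the pot is dropped (it falls freely at over 0.5 m/s, as from a height of 13 mm) ((contact force between amber and anything else below 0.02 N and linear speed of amber above 0.5 m/s) or (contact force between white and anything else below 0.02 N and linear speed of white above 0.5 m/s) or (contact force between grey and anything else below 0.02 N and linear speed of grey above 0.5 m/s) or (contact force between pot and anything else below 0.02 N and linear speed of pot above 0.5 m/s)).
It also fails if it takes over 141 s, if anything falls off the work surface, if the arm or the gripper's body presses on something with over 40 N, if the wrist force passes 120 N, or if a joint passes its speed limit or range.

## Working session

There is one attempt and no reset: what is moved stays moved. The work goes in short steps, Python scripts to look and compute and a shell command to move; the robot and the scene stay as the last step left them, time stands still between calls to the robot, and variables do not carry over. Pictures are saved under pics/ and viewed, at most 14 in all, crops included, and the job is handed in when it is done.

```bash
ls; mkdir -p pics
python3 - <<'E'
from station import ctrl
import cv2
o=ctrl.get_obs();print({k:o[k] for k in('t','tool_pos','tool_rot','opening','contact_force')})
for n in('scene','side','wrist'):
    d=ctrl.get_image(n);cv2.imwrite(f'pics/a_{n}.png',d['image'][:,:,::-1]);print(n,{k:v for k,v in d.items() if k!='image'})
E
```

```text
pics
{'t': 0.0, 'tool_pos': array([0.25553391, 0.56967528, 0.23003754]), 'tool_rot': array([-6.57443985e-01, -3.07134304e+00,  3.07067118e-03]), 'opening': 0.08537542117064467, 'contact_force': array([ 0.12605865, -0.05091684, -0.82252979])}
scene {'fovy': 54.76611682921052, 'cx': 279.69267515049796, 'cy': 209.71830915789772, 'xyz': array([0.93087046, 0.52330732, 1.09704992]), 'attitude': array([0.22584796, 0.70115102, 2.40563611])}
side {'fovy': 51.6944423976481, 'cx': 286.786818247245, 'cy': 207.4909422776012, 'xyz': array([-0.0343493 , -0.625865  ,  0.72713538]), 'attitude': array([ 0.88227545, -0.34739855, -0.68580749])}
wrist {'fovy': 65.70646984690485, 'cx': 277.6375885736322, 'cy': 213.69808261458783, 'xyz': array([0.18042159, 0.60399466, 0.37346356]), 'attitude': array([-0.29199016, -0.18628927,  1.13830073])}
```

View pics/a_scene.png

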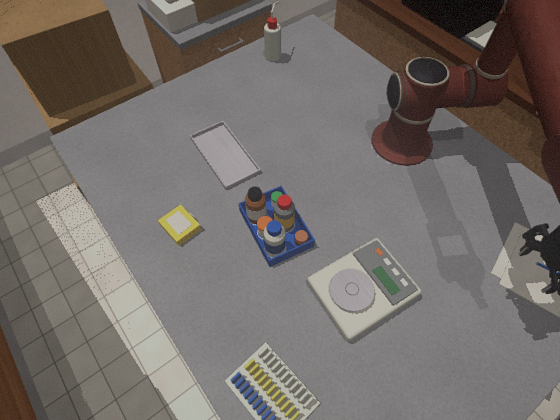

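View pics/a_side.png

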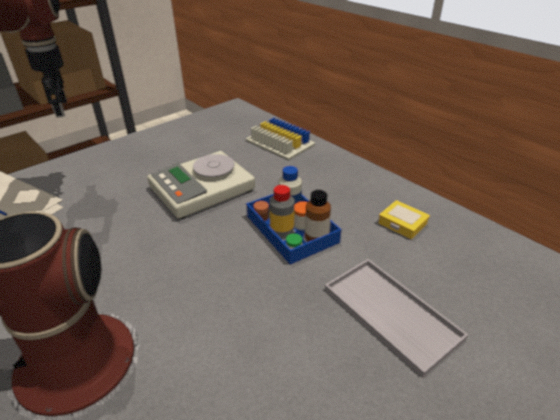

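View pics/a_wrist.png

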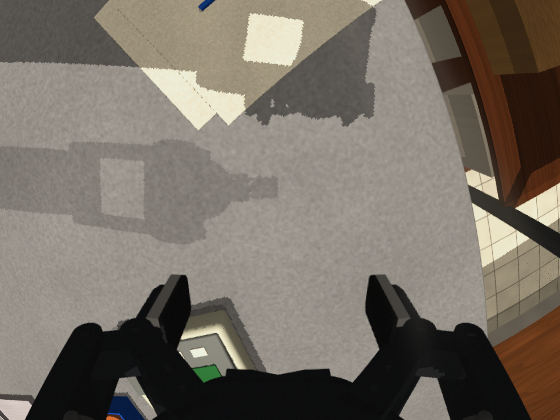

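The scene view shows the tray around (226,153), the caddy around (277,225) and the balance pan at (352,290). In the side view they sit at about (395,312), (293,220) and (214,165). Next I'll enlarge both views to pick the corners.

Run:
```python
import cv2,numpy as np
a=cv2.imread('pics/a_scene.png');b=cv2.imread('pics/a_side.png')
def crop(im,x,y,w,h,s):
    c=cv2.resize(im[y:y+h,x:x+w],None,fx=s,fy=s,interpolation=cv2.INTER_CUBIC)
    for i in range(0,w,10):
        cv2.line(c,(i*s,0),(i*s,6 if i%50 else 16),(0,255,255),1)
    for j in range(0,h,10):
        cv2.line(c,(0,j*s),(6 if j%50 else 16,j*s),(0,255,255),1)
    return c
cv2.imwrite('pics/b1.png',np.hstack([crop(a,230,175,100,100,4),crop(b,240,160,100,100,4)]))
cv2.imwrite('pics/b2.png',np.vstack([np.hstack([crop(a,185,115,80,80,4),crop(b,320,255,150,80+35,3)[:320]]),np.hstack([crop(a,300,235,125,80+25,3)[:280],crop(b,145,145,115,70,4)[:280,:395]])[:,:770]]) if 0 else np.zeros((2,2,3)))
t=np.zeros((600,800,3),np.uint8)
for (c,x,y) in((crop(a,185,115,80,75,4),0,0),(crop(b,320,255,150,110,3)[:300],330,0),(crop(a,300,235,125,100,3),0,300),(crop(b,145,148,115,70,3),400,340)):
    t[y:y+c.shape[0],x:x+c.shape[1]]=c
cv2.imwrite('pics/b2.png',t)
```

```text
[ WARN:0@0.029] global loadsave.cpp:1063 imwrite_ Unsupported depth image for selected encoder is fallbacked to CV_8U.
```

View pics/b1.png

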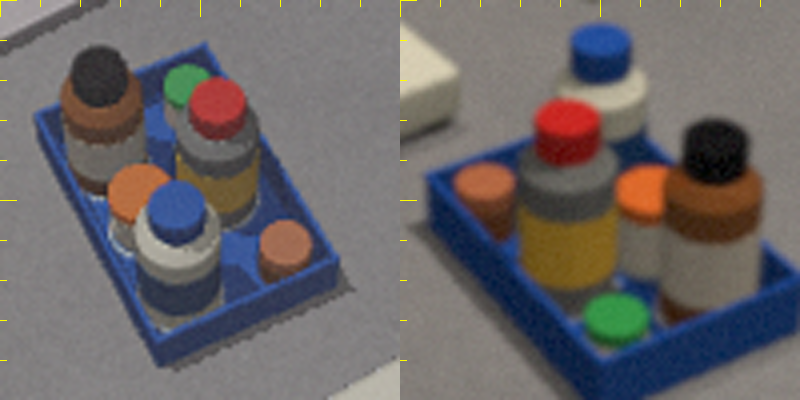

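View pics/b2.png

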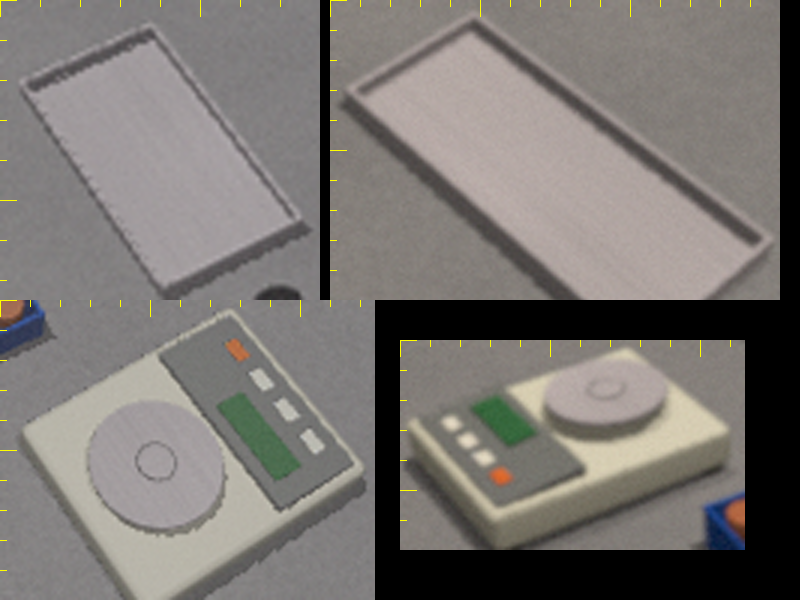

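The picks from these crops have amber at the right circle, white at the left and grey in front. Now I'll fit the poses.

```bash
cat > h.py <<'E'
import numpy as np
from scipy.optimize import least_squares
from scipy.spatial.transform import Rotation as R
def ray(d,u,v):
    f=210/np.tan(np.radians(d['fovy'])/2); x,y=(u-d['cx'])/f,(v-d['cy'])/f
    if d.get('fish'):
        r=np.hypot(x,y)+1e-12; p=np.array([x/r*np.sin(r),-y/r*np.sin(r),-np.cos(r)])
    else: p=np.array([x,-y,-1.])
    return R.from_rotvec(d['attitude']).apply(p)
def onz(d,u,v,z):
    r=ray(d,u,v); return d['xyz']+r*(z-d['xyz'][2])/r[2]
def proj(d,P):
    f=210/np.tan(np.radians(d['fovy'])/2)
    p=R.from_rotvec(d['attitude']).inv().apply(np.atleast_2d(P)-d['xyz']); x,y,z=p[:,0],-p[:,1],-p[:,2]
    if d.get('fish'):
        h=np.hypot(x,y)+1e-12; t=np.arctan2(h,z); return np.c_[d['cx']+f*t*x/h,d['cy']+f*t*y/h]
    return np.c_[d['cx']+f*x/z,d['cy']+f*y/z]
S=dict(fovy=54.76611682921052,cx=279.69267515049796,cy=209.71830915789772,xyz=np.array([0.93087046,0.52330732,1.09704992]),attitude=np.array([0.22584796,0.70115102,2.40563611]))
D=dict(fovy=51.6944423976481,cx=286.786818247245,cy=207.4909422776012,xyz=np.array([-0.0343493,-0.625865,0.72713538]),attitude=np.array([0.88227545,-0.34739855,-0.68580749]))
def fitpose(obs,x0):   # obs: (cam, local xyz, u,v); pose x,y,yaw
    def w(p,l): c,s=np.cos(p[2]),np.sin(p[2]); return np.array([p[0]+c*l[0]-s*l[1],p[1]+s*l[0]+c*l[1],l[2]])
    def res(p): return np.concatenate([proj(d,w(p,l))[0]-(u,v) for d,l,u,v in obs])
    r=least_squares(res,x0,loss='soft_l1'); return r.x,res(r.x).reshape(-1,2)
E
python3 - <<'E'
from h import *
np.set_printoptions(precision=4,suppress=True)
c=.045;X,Y=.075,.11
for n,z,s,d in(('black',.139,(254.7,192),(319,193.2)),('red',.139,(284.5,200.7),(282,188.7)),('blue',.139,(274,226.5),(290.2,169.5)),('orange',.059,(264.7,222.5),(302,206.2)),('pan',.072,(352,288.7),(213.7,164.3))):
    print(n,onz(S,*s,z),onz(D,*d,z))
a=onz(S,281.75,185.5,c);b=onz(S,315.5,240,c);b0=onz(S,238.75,204.2,c)
yaw=np.arctan2(*(b0-a)[1::-1]);print('yaw',yaw,np.linalg.norm(b0-a),np.linalg.norm(b-a))
m=(b+b0)/2
L=[(S,(X,-Y,c),238.75,204.2),(S,(-X,-Y,c),281.75,185.5),(S,(-X,Y,c),315.5,240),(S,(X,Y,c),268.8,260),(D,(-X,Y,c),247,204.5),(D,(-X,-Y,c),290,250),(D,(X,-Y,c),340,228.7)]
for k in(3,7,): 
  p,r=fitpose(L[:3] if k==3 else L,[m[0],m[1],yaw]);print('caddy',p,r.tolist() if k==7 else '')
for n,l in dict(white=(.034,.064),amber=(.034,-.064),grey=(-.03,0),pot=(.034,0)).items():
    q=R.from_euler('z',p[2]).apply([*l,0])[:2]+p[:2];print(n,q)
c=.018;X,Y=.0675,.135
t=[onz(S,*u,c) for u in((190.5,136),(223,121.2),(260.5,169.2),(226.2,188))]
yaw=np.arctan2(*(t[1]-t[2])[1::-1])-np.pi/2;m=(t[0]+t[2])/2
# local: long axis y from t2->t1; x
sg=np.sign(np.dot((t[1]-t[0])[:2],[np.cos(yaw),np.sin(yaw)]))*X
L=[(S,(-sg,Y,c),190.5,136),(S,(sg,Y,c),223,121.2),(S,(sg,-Y,c),260.5,169.2),(S,(-sg,-Y,c),226.2,188)]
p,r=fitpose(L,[m[0],m[1],yaw]);print('trayS',p,r.tolist())
e=[(324.3,286.7),(368.3,260.7),(467.3,334.3)]
print('side tray pts',[onz(D,*u,c)[:2] for u in e],'S pts',[q[:2] for q in t])
E
```

```text
black [ 0.59   -0.0561  0.139 ] [ 0.593  -0.0586  0.139 ]
red [0.5404 0.02   0.139 ] [0.5407 0.0143 0.139 ]
blue [0.6146 0.0694 0.139 ] [0.6146 0.0649 0.139 ]
orange [0.6019 0.0037 0.059 ] [0.6036 0.0073 0.059 ]
pan [0.5423 0.3168 0.072 ] [0.5434 0.3138 0.072 ]
yaw -0.16388302319665193 0.15105943719827095 0.22024001578938446
caddy [ 0.568   0.0146 -0.1799] 
caddy [ 0.5687  0.012  -0.1824] [[-0.7766005714999835, -0.9045270055038372], [-0.7063427482214024, -0.09837431619598647], [-0.5093445755588846, -0.3227585348075479], [0.21152172518276302, 0.8723451925789618], [-2.1382795525986467, -1.7069671755685363], [-0.9310795501260145, 0.4448776600830513], [0.46017323067752613, -0.04528068758759218]]
white [0.6138 0.0688]
amber [ 0.5906 -0.0571]
grey [0.5392 0.0174]
pot [0.6022 0.0058]
trayS [ 0.5333 -0.3296 -3.2219] [[-0.7396640973379931, -0.07697990424622958], [0.09928585952656022, -0.30344286946710497], [0.8457810021004661, 0.6625704266062087], [-0.17536736225844152, -0.30705986655272]]
side tray pts [array([ 0.4727, -0.1992]), array([ 0.6086, -0.2123]), array([ 0.5893, -0.4752])] S pts [array([ 0.5878, -0.4676]), array([ 0.4563, -0.4577]), array([ 0.4774, -0.1936]), array([ 0.6116, -0.199 ])]
```

```bash
cat > g.py <<'E'
# python3 g.py x y z [yaw of tool y axis, rad] -> tool-frame offset (mm) and rotation from the present measured pose
import sys
from h import *
from station import ctrl
o=ctrl.get_obs(); T=R.from_rotvec(o['tool_rot']); a=list(map(float,sys.argv[1:]))
psi=a[3] if len(a)>3 else 1.39
x=np.array([-np.sin(psi),np.cos(psi),0]); y=np.array([np.cos(psi),np.sin(psi),0])
G=R.from_matrix(np.c_[x,y,[0,0,-1]])
for i in range(0,1): print('t',round(o['t'],2),'pos',o['tool_pos'].round(4),'open',round(o['opening'],4),'grip',round(float(o['grip_force']),1),'F',np.round(o['contact_force'],1))
print('offset mm',(T.inv().apply(np.array(a[:3])-o['tool_pos'])*1000).round(1),'rot',(T.inv()*G).as_rotvec().round(4))
E
python3 g.py .56 .01 .33
```

```text
t 0.15 pos [0.2556 0.5698 0.2303] open 0.0854 grip 0.0 F [-0.2  0.5  0.5]
offset mm [-506.9 -386.3  -99.2] rot [-0.0016 -0.0004 -0.241 ]
```

```bash
python3 -m handwheel '[{"gripper":-1,"offset":[-30,-24,-20],"rotation":[0,0,-0.03]},{"gripper":-1,"offset":[-75,-58,-50],"rotation":[0,0,-0.08]},{"gripper":-1,"offset":[-120,-92,-80],"rotation":[0,0,-0.13]},{"gripper":-1,"offset":[-165,-126,-99],"rotation":[0,0,-0.18]},{"gripper":-1,"offset":[-210,-160,-99],"rotation":[0,0,-0.24]},{"gripper":-1,"offset":[-255,-194,-99],"rotation":[0,0,-0.24]},{"gripper":-1,"offset":[-295,-224,-99],"rotation":[0,0,-0.24]},{"gripper":-1,"offset":[-325,-248,-99],"rotation":[0,0,-0.24]}]' 60; python3 g.py .56 .01 .33
```

```text
t: 1.15
tool_pos: [0.4514, 0.209, 0.33]
tool_rot: [-0.287, -3.128, 0.0]
contact_force: [0.7, 0.1, -0.3]
opening: 0.0855
grip_force: 0.0
t 1.15 pos [0.4514 0.209  0.33  ] open 0.0855 grip 0.0 F [ 0.7  0.1 -0.3]
offset mm [-143.  -175.9   -0. ] rot [-0.0002 -0.0002 -0.0023]
```

```bash
python3 -m handwheel '[{"gripper":-1,"offset":[-25,-30,0],"rotation":[0,0,0]},{"gripper":-1,"offset":[-60,-74,0],"rotation":[0,0,0]},{"gripper":-1,"offset":[-95,-117,0],"rotation":[0,0,0]},{"gripper":-0.4,"offset":[-125,-154,0],"rotation":[0,0,0]},{"gripper":-0.4,"offset":[-143,-176,0],"rotation":[0,0,0]},{"gripper":-0.4,"offset":[-143,-176,0],"rotation":[0,0,0]},{"gripper":-0.4,"offset":[-143,-176,0],"rotation":[0,0,0]},{"gripper":-0.4,"offset":[-143,-176,0],"rotation":[0,0,0]}]'
python3 - <<'E'
from station import ctrl
import cv2,pickle
d=ctrl.get_image('wrist');cv2.imwrite('pics/c.png',d['image'][:,:,::-1]);d['fish']=1;pickle.dump(d,open('c.pkl','wb'))
E
python3 g.py .591 -.0575 .25
```

```text
t: 2.15
tool_pos: [0.5593, 0.0129, 0.3304]
tool_rot: [0.283, 3.129, 0.0]
contact_force: [-0.8, 0.4, 0.4]
opening: 0.0597
grip_force: 0.0
t 2.2 pos [0.5593 0.0129 0.3305] open 0.0599 grip 0.0 F [-0.6  0.1  0.1]
offset mm [-43.8 -63.6  80.5] rot [0.0002 0.0002 0.0004]
```

View pics/c.png

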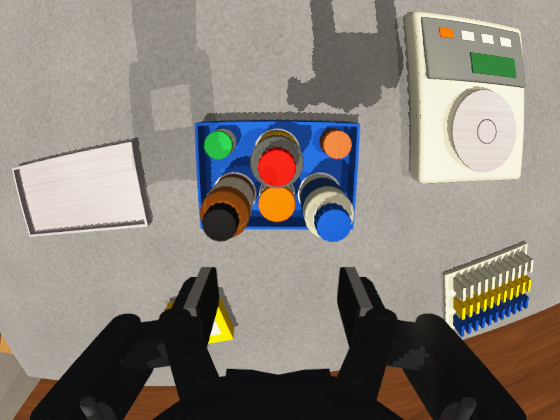

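The wrist view shows everything clearly. Cap tops are black (220,224), red (277,167), blue (333,223) and orange (277,204). The pan ring is at (487,131) and the tray corners at (14,168), (137,139), (151,224) and (30,236).

Run:
```python
from h import *
import pickle
np.set_printoptions(precision=4,suppress=True)
d=pickle.load(open('c.pkl','rb'))
print(d['xyz'])
for n,u,v,z in(('black',220,224,.139),('red',277,167,.139),('blue',333,223,.139),('orange',277,204,.059),('pan',487,131,.072),('cFR',195.5,123.5,.045),('cFL',359,123,.045),('cBR',197,229,.045),('cBL',357,228,.045),('t1',14,168,.018),('t2',137,139,.018),('t3',151,224,.018),('t4',30,236,.018)): print(n,onz(d,u,v,z))
```

```text
[0.478  0.0279 0.4737]
black [ 0.5905 -0.0578  0.139 ]
red [0.5393 0.016  0.139 ]
blue [0.6118 0.0658 0.139 ]
orange [0.6033 0.0041 0.059 ]
pan [0.5441 0.3171 0.072 ]
cFR [ 0.4773 -0.0831  0.045 ]
cFL [0.5157 0.1309 0.045 ]
cBR [ 0.6236 -0.1173  0.045 ]
cBL [0.6636 0.1104 0.045 ]
t1 [ 0.4575 -0.4574  0.018 ]
t2 [ 0.4778 -0.1844  0.018 ]
t3 [ 0.6116 -0.1997  0.018 ]
t4 [ 0.5898 -0.4741  0.018 ]
```

Every view agrees to within a few mm. I'll go down onto amber's cap.

```bash
python3 -m handwheel '[{"gripper":-0.4,"offset":[-20,-30,25],"rotation":[0,0,0]},{"gripper":-0.4,"offset":[-43,-63,60],"rotation":[0,0,0]},{"gripper":-0.4,"offset":[-44,-64,105],"rotation":[0,0,0]},{"gripper":-0.4,"offset":[-44,-64,150],"rotation":[0,0,0]},{"gripper":-0.4,"offset":[-44,-64,185],"rotation":[0,0,0]},{"gripper":-0.4,"offset":[-44,-64,208],"rotation":[0,0,0]},{"gripper":-0.4,"offset":[-44,-64,220],"rotation":[0,0,0]},{"gripper":-0.4,"offset":[-44,-64,220],"rotation":[0,0,0]}]'; python3 g.py .5907 -.0575 .11
```

```text
t: 3.2
tool_pos: [0.591, -0.0584, 0.1098]
tool_rot: [-0.284, -3.128, -0.0]
contact_force: [1.1, -0.3, 0.1]
opening: 0.0595
grip_force: 0.0
t 3.2 pos [ 0.591  -0.0584  0.1098] open 0.0595 grip 0.0 F [ 1.1 -0.3  0.1]
offset mm [ 0.4  0.8 -0.2] rot [ 0.0001 -0.0012 -0.0003]
```

```bash
python3 -m handwheel '[{"gripper":1,"offset":[0,0,0],"rotation":[0,0,0]},{"gripper":1,"offset":[0,0,0],"rotation":[0,0,0]},{"gripper":1,"offset":[0,0,0],"rotation":[0,0,0]},{"gripper":1,"offset":[0,0,0],"rotation":[0,0,0]},{"gripper":1,"offset":[0,0,0],"rotation":[0,0,0]},{"gripper":1,"offset":[0,0,0],"rotation":[0,0,0]},{"gripper":1,"offset":[0,0,0],"rotation":[0,0,0]},{"gripper":1,"offset":[0,0,-10],"rotation":[0,0,0]}]' 60; python3 g.py .527 -.413 .27
```

```text
t: 4.2
tool_pos: [0.5899, -0.0586, 0.1188]
tool_rot: [-0.285, -3.125, -0.001]
contact_force: [-0.5, 0.2, -4.2]
opening: 0.0384
grip_force: 60.6
t 4.2 pos [ 0.5899 -0.0586  0.1188] open 0.0384 grip 60.6 F [-0.5  0.2 -4.2]
offset mm [  -1.7 -359.9 -151.4] rot [ 0.0004 -0.004  -0.0011]
```

```bash
python3 -m handwheel '[{"gripper":1,"offset":[0,0,-25],"rotation":[0,0,0]},{"gripper":1,"offset":[0,0,-60],"rotation":[0,0,0]},{"gripper":1,"offset":[0,-20,-90],"rotation":[0,0,0]},{"gripper":1,"offset":[0,-60,-100],"rotation":[0,0,0]},{"gripper":1,"offset":[0,-110,-100],"rotation":[0,0,0]},{"gripper":1,"offset":[-1,-160,-100],"rotation":[0,0,0]},{"gripper":1,"offset":[-1,-205,-100],"rotation":[0,0,0]},{"gripper":1,"offset":[-1,-240,-100],"rotation":[0,0,0]}]' && python3 -m handwheel '[{"gripper":1,"offset":[0,-30,0],"rotation":[0,0,0]},{"gripper":1,"offset":[0,-65,0],"rotation":[0,0,0]},{"gripper":1,"offset":[0,-95,0],"rotation":[0,0,0]},{"gripper":1,"offset":[0,-115,10],"rotation":[0,0,0]},{"gripper":1,"offset":[0,-120,30],"rotation":[0,0,0]},{"gripper":1,"offset":[0,-120,55],"rotation":[0,0,0]},{"gripper":1,"offset":[0,-120,70],"rotation":[0,0,0]},{"gripper":1,"offset":[0,-120,80],"rotation":[0,0,0]}]'; python3 g.py .527 -.413 .111
```

```text
t: 5.2
tool_pos: [0.5475, -0.2962, 0.2186]
tool_rot: [-0.286, -3.126, -0.003]
contact_force: [1.0, 0.6, -4.1]
opening: 0.0382
grip_force: 61.1
t: 6.2
tool_pos: [0.5269, -0.4119, 0.1381]
tool_rot: [-0.284, -3.127, -0.003]
contact_force: [-0.7, -0.8, -4.3]
opening: 0.0384
grip_force: 61.2
t 6.2 pos [ 0.5269 -0.4119  0.1381] open 0.0384 grip 61.2 F [-0.7 -0.8 -4.3]
offset mm [-0.3 -1.2 27.1] rot [ 0.0017 -0.0022 -0.0001]
```

```bash
python3 -m handwheel '[{"gripper":1,"offset":[0,-1,12],"rotation":[0,0,0]},{"gripper":1,"offset":[0,-1,20],"rotation":[0,0,0]},{"gripper":1,"offset":[0,-1,25],"rotation":[0,0,0]},{"gripper":1,"offset":[0,-1,27.5],"rotation":[0,0,0]},{"gripper":1,"offset":[0,-1,28],"rotation":[0,0,0]},{"gripper":1,"offset":[0,-1,28],"rotation":[0,0,0]},{"gripper":-0.3,"offset":[0,-1,28],"rotation":[0,0,0]},{"gripper":-0.3,"offset":[0,-1,28],"rotation":[0,0,0]}]'; python3 g.py .5395 .0170 .3
```

```text
t: 7.2
tool_pos: [0.5278, -0.4149, 0.1139]
tool_rot: [0.285, 3.127, -0.003]
contact_force: [-0.3, -0.0, -0.2]
opening: 0.056
grip_force: 0.0
t 7.2 pos [ 0.5278 -0.4149  0.1139] open 0.056 grip 0.0 F [-0.3 -0.  -0.2]
offset mm [  66.2  426.6 -186.9] rot [-0.0014  0.0022 -0.001 ]
```

```bash
python3 -m handwheel '[{"gripper":-0.4,"offset":[0,0,-25],"rotation":[0,0,0]},{"gripper":-0.4,"offset":[0,0,-70],"rotation":[0,0,0]},{"gripper":-0.4,"offset":[5,35,-115],"rotation":[0,0,0]},{"gripper":-0.4,"offset":[14,90,-120],"rotation":[0,0,0]},{"gripper":-0.4,"offset":[23,150,-120],"rotation":[0,0,0]},{"gripper":-0.4,"offset":[32,210,-120],"rotation":[0,0,0]},{"gripper":-0.4,"offset":[42,270,-120],"rotation":[0,0,0]},{"gripper":-0.4,"offset":[51,330,-120],"rotation":[0,0,0]}]' && python3 -m handwheel '[{"gripper":-0.4,"offset":[7,50,0],"rotation":[0,0,0]},{"gripper":-0.4,"offset":[13,85,0],"rotation":[0,0,0]},{"gripper":-0.4,"offset":[15,97,0],"rotation":[0,0,0]},{"gripper":-0.4,"offset":[15,97,0],"rotation":[0,0,0]},{"gripper":-0.4,"offset":[15,97,20],"rotation":[0,0,0]},{"gripper":-0.4,"offset":[15,97,40],"rotation":[0,0,0]},{"gripper":-0.4,"offset":[15,97,50],"rotation":[0,0,0]},{"gripper":-0.4,"offset":[15,97,50],"rotation":[0,0,0]}]'; python3 g.py .5395 .0170 .11
```

```text
t: 8.2
tool_pos: [0.5368, -0.0787, 0.2336]
tool_rot: [0.285, 3.126, -0.001]
contact_force: [1.0, -0.5, 0.9]
opening: 0.0598
grip_force: 0.0
t: 9.2
tool_pos: [0.5384, 0.0174, 0.1803]
tool_rot: [-0.286, -3.125, -0.0]
contact_force: [-0.5, -0.5, 0.1]
opening: 0.0599
grip_force: 0.0
t 9.2 pos [0.5384 0.0174 0.1803] open 0.0599 grip 0.0 F [-0.5 -0.5  0.1]
offset mm [-1.4 -0.1 70.3] rot [-0.0003 -0.0034 -0.0017]
```

```bash
python3 -m handwheel '[{"gripper":-0.4,"offset":[-1,0,25],"rotation":[0,0,0]},{"gripper":-0.4,"offset":[-1,0,50],"rotation":[0,0,0]},{"gripper":-0.4,"offset":[-1,0,65],"rotation":[0,0,0]},{"gripper":-0.4,"offset":[-1,0,70],"rotation":[0,0,0]},{"gripper":-0.4,"offset":[-1,0,70],"rotation":[0,0,0]},{"gripper":1,"offset":[-1,0,70],"rotation":[0,0,0]},{"gripper":1,"offset":[-1,0,70],"rotation":[0,0,0]},{"gripper":1,"offset":[-1,0,70],"rotation":[0,0,0]}]' && python3 -m handwheel '[{"gripper":1,"offset":[0,0,0],"rotation":[0,0,0]},{"gripper":1,"offset":[0,0,0],"rotation":[0,0,0]},{"gripper":1,"offset":[0,0,0],"rotation":[0,0,0]},{"gripper":1,"offset":[0,0,-5],"rotation":[0,0,0]},{"gripper":1,"offset":[0,0,-20],"rotation":[0,0,0]},{"gripper":1,"offset":[0,0,-45],"rotation":[0,0,0]},{"gripper":1,"offset":[0,0,-75],"rotation":[0,0,0]},{"gripper":1,"offset":[0,0,-105],"rotation":[0,0,0]}]';  python3 g.py .5335 -.331 .26
```

```text
t: 10.2
tool_pos: [0.5413, 0.0172, 0.1138]
tool_rot: [0.285, 3.126, -0.001]
contact_force: [-0.3, -1.4, 5.4]
opening: 0.0382
grip_force: 60.3
t: 11.2
tool_pos: [0.54, 0.0177, 0.2184]
tool_rot: [-0.285, -3.128, -0.0]
contact_force: [1.1, 1.1, -2.3]
opening: 0.0382
grip_force: 60.5
t 11.2 pos [0.54   0.0177 0.2184] open 0.0382 grip 60.5 F [ 1.1  1.1 -2.3]
offset mm [ -56.6 -344.1  -41.7] rot [ 0.0002 -0.0006 -0.0009]
```

```bash
python3 -m handwheel '[{"gripper":1,"offset":[-4,-20,0],"rotation":[0,0,0]},{"gripper":1,"offset":[-10,-60,0],"rotation":[0,0,0]},{"gripper":1,"offset":[-18,-110,0],"rotation":[0,0,0]},{"gripper":1,"offset":[-26,-160,0],"rotation":[0,0,0]},{"gripper":1,"offset":[-35,-210,0],"rotation":[0,0,0]},{"gripper":1,"offset":[-43,-260,0],"rotation":[0,0,0]},{"gripper":1,"offset":[-50,-305,0],"rotation":[0,0,0]},{"gripper":1,"offset":[-55,-332,0],"rotation":[0,0,0]}]' && python3 -m handwheel '[{"gripper":1,"offset":[-1,-10,0],"rotation":[0,0,0]},{"gripper":1,"offset":[-1,-12,0],"rotation":[0,0,0]},{"gripper":1,"offset":[-1,-12,10],"rotation":[0,0,0]},{"gripper":1,"offset":[-1,-12,30],"rotation":[0,0,0]},{"gripper":1,"offset":[-1,-12,55],"rotation":[0,0,0]},{"gripper":1,"offset":[-1,-12,75],"rotation":[0,0,0]},{"gripper":1,"offset":[-1,-12,87],"rotation":[0,0,0]},{"gripper":1,"offset":[-1,-12,90],"rotation":[0,0,0]}]'; python3 g.py .5335 -.331 .1138
```

```text
t: 12.2
tool_pos: [0.534, -0.3207, 0.2174]
tool_rot: [-0.288, -3.128, -0.001]
contact_force: [0.3, 0.3, -3.3]
opening: 0.0383
grip_force: 60.7
t: 13.2
tool_pos: [0.5328, -0.3304, 0.1259]
tool_rot: [-0.285, -3.127, -0.002]
contact_force: [-0.0, 0.4, -2.7]
opening: 0.0383
grip_force: 60.8
t 13.2 pos [ 0.5328 -0.3304  0.1259] open 0.0383 grip 60.8 F [-0.   0.4 -2.7]
offset mm [-0.8 -0.5 12.1] rot [ 0.0009 -0.0017 -0.0008]
```

```bash
python3 -m handwheel '[{"gripper":1,"offset":[0,0,6],"rotation":[0,0,0]},{"gripper":1,"offset":[0,0,10],"rotation":[0,0,0]},{"gripper":1,"offset":[0,0,12],"rotation":[0,0,0]},{"gripper":1,"offset":[0,0,13],"rotation":[0,0,0]},{"gripper":1,"offset":[0,0,13],"rotation":[0,0,0]},{"gripper":1,"offset":[0,0,13],"rotation":[0,0,0]},{"gripper":-0.3,"offset":[0,0,13],"rotation":[0,0,0]},{"gripper":-0.3,"offset":[0,0,13],"rotation":[0,0,0]}]'; python3 g.py .6135 .0675 .22
```

```text
t: 14.2
tool_pos: [0.5337, -0.3313, 0.1151]
tool_rot: [0.285, 3.127, -0.001]
contact_force: [-0.2, -0.1, -0.4]
opening: 0.0554
grip_force: 0.0
t 14.2 pos [ 0.5337 -0.3313  0.1151] open 0.0554 grip 0.0 F [-0.2 -0.1 -0.4]
offset mm [  -6.6  406.6 -105.1] rot [-0.0007  0.0012 -0.001 ]
```

Released. Now over to white, with a stop 50 mm above its cap.

```bash
python3 -m handwheel '[{"gripper":-0.4,"offset":[0,0,-25],"rotation":[0,0,0]},{"gripper":-0.4,"offset":[0,0,-70],"rotation":[0,0,0]},{"gripper":-0.4,"offset":[0,35,-105],"rotation":[0,0,0]},{"gripper":-0.4,"offset":[-1,90,-105],"rotation":[0,0,0]},{"gripper":-0.4,"offset":[-2,150,-105],"rotation":[0,0,0]},{"gripper":-0.4,"offset":[-3,210,-105],"rotation":[0,0,0]},{"gripper":-0.4,"offset":[-4,270,-105],"rotation":[0,0,0]},{"gripper":-0.4,"offset":[-5,330,-105],"rotation":[0,0,0]}]' && python3 -m handwheel '[{"gripper":-0.4,"offset":[0,45,0],"rotation":[0,0,0]},{"gripper":-0.4,"offset":[-1,70,0],"rotation":[0,0,0]},{"gripper":-0.4,"offset":[-1,76,0],"rotation":[0,0,0]},{"gripper":-0.4,"offset":[-1,76,0],"rotation":[0,0,0]},{"gripper":-0.4,"offset":[-1,76,20],"rotation":[0,0,0]},{"gripper":-0.4,"offset":[-1,76,40],"rotation":[0,0,0]},{"gripper":-0.4,"offset":[-1,76,40],"rotation":[0,0,0]},{"gripper":-0.4,"offset":[-1,76,40],"rotation":[0,0,0]}]'; python3 g.py .6135 .0675 .11
```

```text
t: 15.2
tool_pos: [0.5982, -0.0054, 0.2201]
tool_rot: [0.285, 3.127, -0.0]
contact_force: [0.5, -1.3, 0.6]
opening: 0.0598
grip_force: 0.0
t: 16.2
tool_pos: [0.6124, 0.067, 0.1789]
tool_rot: [-0.286, -3.128, 0.0]
contact_force: [-0.5, -0.0, 0.5]
opening: 0.0597
grip_force: 0.0
t 16.2 pos [0.6124 0.067  0.1789] open 0.0597 grip 0.0 F [-0.5 -0.   0.5]
offset mm [-1.   0.7 68.8] rot [-0.0001 -0.0007 -0.0014]
```

```bash
python3 -m handwheel '[{"gripper":-0.4,"offset":[-1,1,25],"rotation":[0,0,0]},{"gripper":-0.4,"offset":[-1,1,50],"rotation":[0,0,0]},{"gripper":-0.4,"offset":[-1,1,64],"rotation":[0,0,0]},{"gripper":-0.4,"offset":[-1,1,69],"rotation":[0,0,0]},{"gripper":-0.4,"offset":[-1,1,69],"rotation":[0,0,0]},{"gripper":1,"offset":[-1,1,69],"rotation":[0,0,0]},{"gripper":1,"offset":[-1,1,69],"rotation":[0,0,0]},{"gripper":1,"offset":[-1,1,69],"rotation":[0,0,0]}]' && python3 -m handwheel '[{"gripper":1,"offset":[0,0,0],"rotation":[0,0,0]},{"gripper":1,"offset":[0,0,0],"rotation":[0,0,0]},{"gripper":1,"offset":[0,0,0],"rotation":[0,0,0]},{"gripper":1,"offset":[0,0,-5],"rotation":[0,0,0]},{"gripper":1,"offset":[0,0,-20],"rotation":[0,0,0]},{"gripper":1,"offset":[0,0,-45],"rotation":[0,0,0]},{"gripper":1,"offset":[0,0,-75],"rotation":[0,0,0]},{"gripper":1,"offset":[0,0,-105],"rotation":[0,0,0]}]';  python3 g.py .5400 -.249 .22
```

```text
t: 17.2
tool_pos: [0.6149, 0.0675, 0.1121]
tool_rot: [0.285, 3.125, -0.001]
contact_force: [-0.1, -3.8, 5.4]
opening: 0.0383
grip_force: 63.6
t: 18.2
tool_pos: [0.6131, 0.0685, 0.2159]
tool_rot: [-0.285, -3.127, -0.001]
contact_force: [0.3, 0.4, -3.5]
opening: 0.0382
grip_force: 62.4
t 18.2 pos [0.6131 0.0685 0.2159] open 0.0382 grip 62.4 F [ 0.3  0.4 -3.5]
offset mm [  14.6 -325.4   -4.2] rot [ 0.0003 -0.0015 -0.0007]
```

```bash
python3 -m handwheel '[{"gripper":1,"offset":[1,-20,-4],"rotation":[0,0,0]},{"gripper":1,"offset":[3,-60,-4],"rotation":[0,0,0]},{"gripper":1,"offset":[5,-110,-4],"rotation":[0,0,0]},{"gripper":1,"offset":[7,-160,-4],"rotation":[0,0,0]},{"gripper":1,"offset":[9,-210,-4],"rotation":[0,0,0]},{"gripper":1,"offset":[11,-260,-4],"rotation":[0,0,0]},{"gripper":1,"offset":[13,-300,-4],"rotation":[0,0,0]},{"gripper":1,"offset":[14,-320,-4],"rotation":[0,0,0]}]' && python3 -m handwheel '[{"gripper":1,"offset":[0,-5,0],"rotation":[0,0,0]},{"gripper":1,"offset":[0,-5,0],"rotation":[0,0,0]},{"gripper":1,"offset":[0,-5,10],"rotation":[0,0,0]},{"gripper":1,"offset":[0,-5,30],"rotation":[0,0,0]},{"gripper":1,"offset":[0,-5,55],"rotation":[0,0,0]},{"gripper":1,"offset":[0,-5,75],"rotation":[0,0,0]},{"gripper":1,"offset":[0,-5,87],"rotation":[0,0,0]},{"gripper":1,"offset":[0,-5,92],"rotation":[0,0,0]}]'; python3 g.py .54 -.249 .1125
```

```text
t: 19.2
tool_pos: [0.5401, -0.2461, 0.2176]
tool_rot: [-0.289, -3.126, -0.002]
contact_force: [0.6, 0.6, -4.1]
opening: 0.0386
grip_force: 62.9
t: 20.2
tool_pos: [0.5409, -0.2487, 0.1261]
tool_rot: [-0.285, -3.127, -0.001]
contact_force: [0.0, 0.4, -2.9]
opening: 0.0385
grip_force: 62.9
t 20.2 pos [ 0.5409 -0.2487  0.1261] open 0.0385 grip 62.9 F [ 0.   0.4 -2.9]
offset mm [ 0.8 -0.5 13.6] rot [ 0.0005 -0.0014 -0.0007]
```

```bash
python3 -m handwheel '[{"gripper":1,"offset":[0,0,6],"rotation":[0,0,0]},{"gripper":1,"offset":[0,0,10],"rotation":[0,0,0]},{"gripper":1,"offset":[0,0,13],"rotation":[0,0,0]},{"gripper":1,"offset":[0,0,14],"rotation":[0,0,0]},{"gripper":1,"offset":[0,0,14],"rotation":[0,0,0]},{"gripper":1,"offset":[0,0,14],"rotation":[0,0,0]},{"gripper":-0.3,"offset":[0,0,14],"rotation":[0,0,0]},{"gripper":-0.3,"offset":[0,0,14],"rotation":[0,0,0]}]' && python3 -m handwheel '[{"gripper":-0.4,"offset":[0,0,-25],"rotation":[0,0,0]},{"gripper":-0.4,"offset":[0,0,-70],"rotation":[0,0,0]},{"gripper":-1,"offset":[0,30,-120],"rotation":[0,0,0]},{"gripper":-1,"offset":[0,75,-160],"rotation":[0,0,0]},{"gripper":-1,"offset":[0,110,-180],"rotation":[0,0,0]},{"gripper":-1,"offset":[0,130,-180],"rotation":[0,0,0]},{"gripper":-1,"offset":[0,130,-180],"rotation":[0,0,0]},{"gripper":-1,"offset":[0,130,-180],"rotation":[0,0,0]}]';python3 - <<'E'
from station import ctrl
import cv2,pickle
d=ctrl.get_image('wrist');cv2.imwrite('pics/d.png',d['image'][:,:,::-1]);d['fish']=1;pickle.dump(d,open('d.pkl','wb'))
E
python3 g.py .6025 .005 .1
```

```text
t: 21.2
tool_pos: [0.5419, -0.2495, 0.1145]
tool_rot: [0.285, 3.127, -0.002]
contact_force: [0.6, 0.0, -0.5]
opening: 0.056
grip_force: 0.0
t: 22.2
tool_pos: [0.564, -0.1218, 0.2913]
tool_rot: [-0.286, -3.125, -0.0]
contact_force: [-0.1, 0.7, -0.7]
opening: 0.0851
grip_force: 0.0
t 22.25 pos [ 0.564  -0.1221  0.2914] open 0.0856 grip 0.0 F [-0.4 -0.1  0.2]
offset mm [-15.3 132.  191.4] rot [-0.     -0.0029 -0.0023]
```

View pics/d.png

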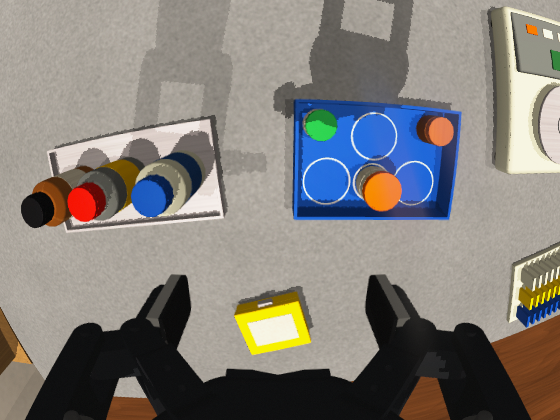

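The three bottles are upright in the tray with cap tops at black (38,209), red (86,201) and blue (152,196). The empty circles show at front (374,135), right (327,181) and left (413,182), and the pot lid is at (383,191).

Run:
```python
from h import *
import pickle
np.set_printoptions(precision=4,suppress=True)
d=pickle.load(open('d.pkl','rb'))
for n,u,v,z in(('black',38,209,.139),('red',86,201,.139),('blue',152,196,.139),('front',374,135.5,.004),('right',327,181,.004),('left',412.5,182,.004),('pot',383,191,.059)): print(n,onz(d,u,v,z))
```

```text
black [ 0.5242 -0.4009  0.139 ]
red [ 0.5296 -0.3248  0.139 ]
blue [ 0.5403 -0.2443  0.139 ]
front [0.5397 0.0154 0.004 ]
right [ 0.5917 -0.0584  0.004 ]
left [0.6138 0.0662 0.004 ]
pot [0.6022 0.0035 0.059 ]
```

```bash
python3 -m handwheel '[{"gripper":-1,"offset":[-3,30,10],"rotation":[0,0,0]},{"gripper":-1,"offset":[-8,75,40],"rotation":[0,0,0]},{"gripper":-1,"offset":[-13,115,85],"rotation":[0,0,0]},{"gripper":-1,"offset":[-15,131,130],"rotation":[0,0,0]},{"gripper":-1,"offset":[-15,131,170],"rotation":[0,0,0]},{"gripper":-1,"offset":[-15,131,191],"rotation":[0,0,0]},{"gripper":-1,"offset":[-15,131,191],"rotation":[0,0,0]},{"gripper":-1,"offset":[-15,131,191],"rotation":[0,0,0]}]' 30;python3 g.py .6023 .0045 .015
```

```text
t: 23.25
tool_pos: [0.6045, 0.0042, 0.1043]
tool_rot: [0.286, 3.125, -0.0]
contact_force: [0.5, 0.1, 0.7]
opening: 0.0857
grip_force: 0.0
t 23.25 pos [0.6045 0.0042 0.1043] open 0.0857 grip 0.0 F [0.5 0.1 0.7]
offset mm [ 2.5 -0.1 89.3] rot [ 0.0001  0.003  -0.0019]
```

```bash
python3 -m handwheel '[{"gripper":-1,"offset":[2,0,25],"rotation":[0,0,0]},{"gripper":-1,"offset":[2,0,50],"rotation":[0,0,0]},{"gripper":-1,"offset":[2,0,70],"rotation":[0,0,0]},{"gripper":-1,"offset":[2,0,82],"rotation":[0,0,0]},{"gripper":-1,"offset":[2,0,87],"rotation":[0,0,0]},{"gripper":-1,"offset":[2,0,87],"rotation":[0,0,0]},{"gripper":-1,"offset":[2,0,87],"rotation":[0,0,0]},{"gripper":-1,"offset":[2,0,87],"rotation":[0,0,0]}]' 30;python3 g.py .6023 .0045 .015
```

```text
t: 24.25
tool_pos: [0.6017, 0.0053, 0.0161]
tool_rot: [0.285, 3.127, -0.0]
contact_force: [-1.2, -0.4, -0.3]
opening: 0.0852
grip_force: 0.0
t 24.25 pos [0.6017 0.0053 0.0161] open 0.0852 grip 0.0 F [-1.2 -0.4 -0.3]
offset mm [-0.7 -0.7  1.1] rot [ 0.0001  0.0013 -0.001 ]
```

```bash
python3 -m handwheel '[{"gripper":1,"offset":[0,0,0],"rotation":[0,0,0]},{"gripper":1,"offset":[0,0,0],"rotation":[0,0,0]},{"gripper":1,"offset":[0,0,0],"rotation":[0,0,0]},{"gripper":1,"offset":[0,0,0],"rotation":[0,0,0]},{"gripper":1,"offset":[0,0,0],"rotation":[0,0,0]},{"gripper":1,"offset":[0,0,0],"rotation":[0,0,0]},{"gripper":1,"offset":[0,0,0],"rotation":[0,0,0]},{"gripper":1,"offset":[0,0,0],"rotation":[0,0,0]}]' 30;python3 g.py .5435 .3160 .2
```

```text
t: 25.25
tool_pos: [0.6015, 0.0053, 0.0157]
tool_rot: [0.285, 3.128, -0.0]
contact_force: [-1.1, 1.0, 4.3]
opening: 0.0492
grip_force: 31.2
t 25.25 pos [0.6015 0.0053 0.0157] open 0.0492 grip 31.2 F [-1.1  1.   4.3]
offset mm [ 113.1  295.1 -184.4] rot [ 0.      0.0007 -0.001 ]
```

```bash
python3 -m handwheel '[{"gripper":1,"offset":[0,0,-10],"rotation":[0,0,0]},{"gripper":1,"offset":[0,0,-35],"rotation":[0,0,0]},{"gripper":1,"offset":[0,0,-70],"rotation":[0,0,0]},{"gripper":1,"offset":[0,0,-110],"rotation":[0,0,0]},{"gripper":1,"offset":[10,25,-140],"rotation":[0,0,0]},{"gripper":1,"offset":[25,65,-145],"rotation":[0,0,0]},{"gripper":1,"offset":[43,112,-145],"rotation":[0,0,0]},{"gripper":1,"offset":[60,157,-145],"rotation":[0,0,0]}]' && python3 -m handwheel '[{"gripper":1,"offset":[16,42,0],"rotation":[0,0,0]},{"gripper":1,"offset":[32,84,0],"rotation":[0,0,0]},{"gripper":1,"offset":[45,118,0],"rotation":[0,0,0]},{"gripper":1,"offset":[52,136,0],"rotation":[0,0,0]},{"gripper":1,"offset":[53,138,10],"rotation":[0,0,0]},{"gripper":1,"offset":[53,138,30],"rotation":[0,0,0]},{"gripper":1,"offset":[53,138,45],"rotation":[0,0,0]},{"gripper":1,"offset":[53,138,50],"rotation":[0,0,0]}]';python3 g.py .5435 .3160 .0837
```

```text
t: 26.25
tool_pos: [0.5696, 0.1719, 0.1603]
tool_rot: [-0.286, -3.128, -0.0]
contact_force: [1.1, -0.4, -1.0]
opening: 0.0492
grip_force: 31.3
t: 27.25
tool_pos: [0.5424, 0.3144, 0.1075]
tool_rot: [-0.287, -3.125, 0.003]
contact_force: [0.0, 0.3, -1.0]
opening: 0.0488
grip_force: 31.3
t 27.25 pos [0.5424 0.3144 0.1075] open 0.0488 grip 31.3 F [ 0.   0.3 -1. ]
offset mm [-0.9  1.8 23.8] rot [-0.0024 -0.0033 -0.0023]
```

```bash
python3 -m handwheel '[{"gripper":1,"offset":[-1,2,8],"rotation":[0,0,0]},{"gripper":1,"offset":[-1,2,14],"rotation":[0,0,0]},{"gripper":1,"offset":[-1,2,18],"rotation":[0,0,0]},{"gripper":1,"offset":[-1,2,21],"rotation":[0,0,0]},{"gripper":1,"offset":[-1,2,23],"rotation":[0,0,0]},{"gripper":1,"offset":[-1,2,24],"rotation":[0,0,0]},{"gripper":1,"offset":[-1,2,24],"rotation":[0,0,0]},{"gripper":1,"offset":[-1,2,24],"rotation":[0,0,0]}]';python3 g.py .5435 .3160 .0837
```

```text
t: 28.25
tool_pos: [0.5448, 0.3177, 0.0865]
tool_rot: [0.285, 3.128, 0.0]
contact_force: [0.3, 0.2, -0.6]
opening: 0.0489
grip_force: 31.3
t 28.25 pos [0.5448 0.3177 0.0865] open 0.0489 grip 31.3 F [ 0.3  0.2 -0.6]
offset mm [ 1.  -1.9  2.8] rot [ 0.0002  0.0003 -0.001 ]
```

Not touching the pan yet, so I'll lower 3 mm more and then release.

```bash
python3 -m handwheel '[{"gripper":1,"offset":[1,-1,1],"rotation":[0,0,0]},{"gripper":1,"offset":[1,-2,2],"rotation":[0,0,0]},{"gripper":1,"offset":[1,-2,3],"rotation":[0,0,0]},{"gripper":1,"offset":[1,-2,3],"rotation":[0,0,0]},{"gripper":1,"offset":[1,-2,3],"rotation":[0,0,0]},{"gripper":-0.6,"offset":[1,-2,3],"rotation":[0,0,0]},{"gripper":-0.6,"offset":[1,-2,3],"rotation":[0,0,0]},{"gripper":-0.6,"offset":[1,-2,3],"rotation":[0,0,0]}]';python3 - <<'E'
from station import ctrl
import cv2,pickle
d=ctrl.get_image('wrist');cv2.imwrite('pics/e.png',d['image'][:,:,::-1]);d['fish']=1;pickle.dump(d,open('e.pkl','wb'))
E
python3 g.py .5395 -.249 .25
```

```text
t: 29.25
tool_pos: [0.5433, 0.3159, 0.0831]
tool_rot: [-0.285, -3.128, -0.0]
contact_force: [1.5, 0.3, -0.6]
opening: 0.0685
grip_force: 0.0
t 29.3 pos [0.5433 0.3159 0.0832] open 0.0683 grip 0.0 F [-0.7  0.   0.3]
offset mm [ -98.3 -556.3 -166.9] rot [ 0.     -0.0001 -0.001 ]
```

View pics/e.png

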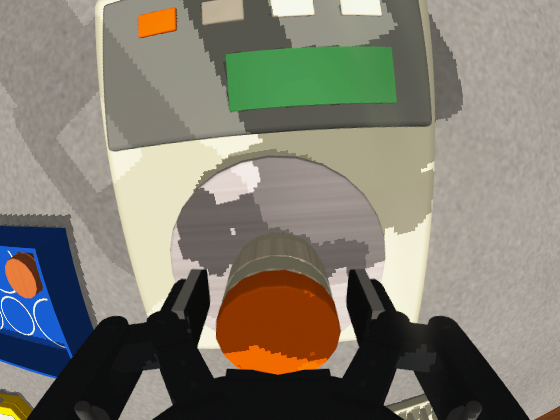

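The pot stands released in the middle of the pan. Next I'll go back for white.

```bash
python3 -m handwheel '[{"gripper":-1,"offset":[0,0,-15],"rotation":[0,0,0]},{"gripper":-1,"offset":[0,0,-55],"rotation":[0,0,0]},{"gripper":-1,"offset":[0,0,-105],"rotation":[0,0,0]},{"gripper":-0.4,"offset":[-6,-35,-150],"rotation":[0,0,0]},{"gripper":-0.4,"offset":[-15,-90,-155],"rotation":[0,0,0]},{"gripper":-0.4,"offset":[-26,-150,-155],"rotation":[0,0,0]},{"gripper":-0.4,"offset":[-37,-210,-155],"rotation":[0,0,0]},{"gripper":-0.4,"offset":[-47,-270,-155],"rotation":[0,0,0]}]' && python3 -m handwheel '[{"gripper":-0.4,"offset":[-10,-60,0],"rotation":[0,0,0]},{"gripper":-0.4,"offset":[-20,-120,0],"rotation":[0,0,0]},{"gripper":-0.4,"offset":[-31,-180,0],"rotation":[0,0,0]},{"gripper":-0.4,"offset":[-41,-230,0],"rotation":[0,0,0]},{"gripper":-0.4,"offset":[-49,-270,0],"rotation":[0,0,0]},{"gripper":-0.4,"offset":[-51,-286,0],"rotation":[0,0,0]},{"gripper":-0.4,"offset":[-51,-286,0],"rotation":[0,0,0]},{"gripper":-0.4,"offset":[-51,-286,0],"rotation":[0,0,0]}]';python3 g.py .5412 -.249 .17
```

```text
t: 30.3
tool_pos: [0.5408, 0.04, 0.2399]
tool_rot: [0.284, 3.126, 0.0]
contact_force: [1.0, 0.0, 0.7]
opening: 0.0599
grip_force: 0.0
t: 31.3
tool_pos: [0.5394, -0.2474, 0.2386]
tool_rot: [0.283, 3.129, 0.001]
contact_force: [0.0, 0.8, -0.5]
opening: 0.0597
grip_force: 0.0
t 31.3 pos [ 0.5394 -0.2474  0.2386] open 0.0597 grip 0.0 F [ 0.   0.8 -0.5]
offset mm [-2.  -1.3 68.6] rot [0.0004 0.0002 0.0003]
```

```bash
python3 -m handwheel '[{"gripper":-0.4,"offset":[-2,-1,30],"rotation":[0,0,0]},{"gripper":-0.4,"offset":[-2,-1,70],"rotation":[0,0,0]},{"gripper":-0.4,"offset":[-2,-1,105],"rotation":[0,0,0]},{"gripper":-0.4,"offset":[-2,-1,122],"rotation":[0,0,0]},{"gripper":-0.4,"offset":[-2,-1,127],"rotation":[0,0,0]},{"gripper":-0.4,"offset":[-2,-1,127],"rotation":[0,0,0]},{"gripper":1,"offset":[-2,-1,127],"rotation":[0,0,0]},{"gripper":1,"offset":[-2,-1,127],"rotation":[0,0,0]}]' 60 && python3 -m handwheel '[{"gripper":1,"offset":[0,0,0],"rotation":[0,0,0]},{"gripper":1,"offset":[0,0,0],"rotation":[0,0,0]},{"gripper":1,"offset":[0,0,0],"rotation":[0,0,0]},{"gripper":1,"offset":[0,0,0],"rotation":[0,0,0]},{"gripper":1,"offset":[0,0,-15],"rotation":[0,0,0]},{"gripper":1,"offset":[0,0,-40],"rotation":[0,0,0]},{"gripper":1,"offset":[0,0,-75],"rotation":[0,0,0]},{"gripper":1,"offset":[0,0,-105],"rotation":[0,0,0]}]';  python3 g.py .6138 .0675 .22
```

```text
t: 32.3
tool_pos: [0.5423, -0.2506, 0.1135]
tool_rot: [0.285, 3.125, -0.002]
contact_force: [-0.0, 1.4, 3.5]
opening: 0.0382
grip_force: 60.7
t: 33.3
tool_pos: [0.5404, -0.2499, 0.217]
tool_rot: [-0.285, -3.127, -0.0]
contact_force: [0.5, -0.1, -4.0]
opening: 0.0386
grip_force: 60.7
t 33.3 pos [ 0.5404 -0.2499  0.217 ] open 0.0386 grip 60.7 F [ 0.5 -0.1 -4. ]
offset mm [-14.8 325.4  -3. ] rot [ 0.0002 -0.0013 -0.0012]
```

```bash
python3 -m handwheel '[{"gripper":1,"offset":[-1,20,-3],"rotation":[0,0,0]},{"gripper":1,"offset":[-3,60,-3],"rotation":[0,0,0]},{"gripper":1,"offset":[-5,110,-3],"rotation":[0,0,0]},{"gripper":1,"offset":[-7,160,-3],"rotation":[0,0,0]},{"gripper":1,"offset":[-9,210,-3],"rotation":[0,0,0]},{"gripper":1,"offset":[-11,260,-3],"rotation":[0,0,0]},{"gripper":1,"offset":[-13,300,-3],"rotation":[0,0,0]},{"gripper":1,"offset":[-14,320,-3],"rotation":[0,0,0]}]' && python3 -m handwheel '[{"gripper":1,"offset":[-1,5,0],"rotation":[0,0,0]},{"gripper":1,"offset":[-1,5,0],"rotation":[0,0,0]},{"gripper":1,"offset":[-1,5,10],"rotation":[0,0,0]},{"gripper":1,"offset":[-1,5,30],"rotation":[0,0,0]},{"gripper":1,"offset":[-1,5,55],"rotation":[0,0,0]},{"gripper":1,"offset":[-1,5,75],"rotation":[0,0,0]},{"gripper":1,"offset":[-1,5,88],"rotation":[0,0,0]},{"gripper":1,"offset":[-1,5,93],"rotation":[0,0,0]}]'; python3 g.py .6138 .0675 .113
```

```text
t: 34.3
tool_pos: [0.6113, 0.0651, 0.217]
tool_rot: [-0.281, -3.125, 0.0]
contact_force: [0.2, -0.9, -4.0]
opening: 0.0386
grip_force: 61.2
t: 35.3
tool_pos: [0.614, 0.0668, 0.1249]
tool_rot: [-0.285, -3.127, 0.0]
contact_force: [0.4, 0.9, -4.0]
opening: 0.038
grip_force: 61.2
t 35.3 pos [0.614  0.0668 0.1249] open 0.038 grip 61.2 F [ 0.4  0.9 -4. ]
offset mm [ 0.3  0.6 11.9] rot [-0.0003 -0.0017 -0.0012]
```

Lower, release, rise and move towards the grey bottle.

```bash
python3 -m handwheel '[{"gripper":1,"offset":[0,1,6],"rotation":[0,0,0]},{"gripper":1,"offset":[0,1,10],"rotation":[0,0,0]},{"gripper":1,"offset":[0,1,12],"rotation":[0,0,0]},{"gripper":1,"offset":[0,1,13],"rotation":[0,0,0]},{"gripper":1,"offset":[0,1,13],"rotation":[0,0,0]},{"gripper":1,"offset":[0,1,13],"rotation":[0,0,0]},{"gripper":-0.3,"offset":[0,1,13],"rotation":[0,0,0]},{"gripper":-0.3,"offset":[0,1,13],"rotation":[0,0,0]}]' && python3 -m handwheel '[{"gripper":-0.4,"offset":[0,0,-25],"rotation":[0,0,0]},{"gripper":-0.4,"offset":[0,0,-70],"rotation":[0,0,0]},{"gripper":-0.4,"offset":[0,-35,-105],"rotation":[0,0,0]},{"gripper":-0.4,"offset":[1,-90,-105],"rotation":[0,0,0]},{"gripper":-0.4,"offset":[2,-150,-105],"rotation":[0,0,0]},{"gripper":-0.4,"offset":[3,-210,-105],"rotation":[0,0,0]},{"gripper":-0.4,"offset":[4,-270,-105],"rotation":[0,0,0]},{"gripper":-0.4,"offset":[5,-330,-105],"rotation":[0,0,0]}]' && python3 -m handwheel '[{"gripper":-0.4,"offset":[1,-45,0],"rotation":[0,0,0]},{"gripper":-0.4,"offset":[1,-65,0],"rotation":[0,0,0]},{"gripper":-0.4,"offset":[1,-72,0],"rotation":[0,0,0]},{"gripper":-0.4,"offset":[1,-72,0],"rotation":[0,0,0]},{"gripper":-0.4,"offset":[1,-72,0],"rotation":[0,0,0]},{"gripper":-0.4,"offset":[1,-72,0],"rotation":[0,0,0]},{"gripper":-0.4,"offset":[1,-72,0],"rotation":[0,0,0]},{"gripper":-0.4,"offset":[1,-72,0],"rotation":[0,0,0]}]'; python3 g.py .533 -.331 .11
```

```text
t: 36.3
tool_pos: [0.6155, 0.0679, 0.1145]
tool_rot: [0.285, 3.127, 0.0]
contact_force: [0.1, 0.3, 0.4]
opening: 0.0555
grip_force: 0.0
t: 37.3
tool_pos: [0.5499, -0.2578, 0.2194]
tool_rot: [0.285, 3.127, -0.001]
contact_force: [0.9, -0.4, -0.1]
opening: 0.0599
grip_force: 0.0
t: 38.3
tool_pos: [0.5362, -0.3261, 0.2183]
tool_rot: [0.285, 3.129, -0.0]
contact_force: [0.4, 0.1, 0.1]
opening: 0.0598
grip_force: 0.0
t 38.3 pos [ 0.5362 -0.3261  0.2183] open 0.0598 grip 0.0 F [0.4 0.1 0.1]
offset mm [  2.3  -5.4 108.3] rot [-0.      0.0001 -0.0006]
```

```bash
python3 -m handwheel '[{"gripper":-0.4,"offset":[2,-5,25],"rotation":[0,0,0]},{"gripper":-0.4,"offset":[2,-5,60],"rotation":[0,0,0]},{"gripper":-0.4,"offset":[2,-5,90],"rotation":[0,0,0]},{"gripper":-0.4,"offset":[2,-5,104],"rotation":[0,0,0]},{"gripper":-0.4,"offset":[2,-5,108],"rotation":[0,0,0]},{"gripper":-0.4,"offset":[2,-5,108],"rotation":[0,0,0]},{"gripper":1,"offset":[2,-5,108],"rotation":[0,0,0]},{"gripper":1,"offset":[2,-5,108],"rotation":[0,0,0]}]' 60 && python3 -m handwheel '[{"gripper":1,"offset":[0,0,0],"rotation":[0,0,0]},{"gripper":1,"offset":[0,0,0],"rotation":[0,0,0]},{"gripper":1,"offset":[0,0,0],"rotation":[0,0,0]},{"gripper":1,"offset":[0,0,0],"rotation":[0,0,0]},{"gripper":1,"offset":[0,0,-15],"rotation":[0,0,0]},{"gripper":1,"offset":[0,0,-40],"rotation":[0,0,0]},{"gripper":1,"offset":[0,0,-75],"rotation":[0,0,0]},{"gripper":1,"offset":[0,0,-105],"rotation":[0,0,0]}]';  python3 g.py .5402 .0168 .22
```

```text
t: 39.3
tool_pos: [0.5342, -0.3321, 0.1124]
tool_rot: [0.285, 3.126, -0.004]
contact_force: [-0.2, -2.0, 2.7]
opening: 0.0388
grip_force: 62.1
t: 40.3
tool_pos: [0.5328, -0.3301, 0.2159]
tool_rot: [-0.285, -3.127, -0.003]
contact_force: [1.0, -0.2, -2.6]
opening: 0.0383
grip_force: 61.6
t 40.3 pos [ 0.5328 -0.3301  0.2159] open 0.0383 grip 61.6 F [ 1.  -0.2 -2.6]
offset mm [ 55.4 342.6  -3.5] rot [ 0.0015 -0.0014 -0.0008]
```

```bash
python3 -m handwheel '[{"gripper":1,"offset":[4,20,-3],"rotation":[0,0,0]},{"gripper":1,"offset":[10,60,-3],"rotation":[0,0,0]},{"gripper":1,"offset":[18,110,-3],"rotation":[0,0,0]},{"gripper":1,"offset":[26,160,-3],"rotation":[0,0,0]},{"gripper":1,"offset":[34,210,-3],"rotation":[0,0,0]},{"gripper":1,"offset":[42,260,-3],"rotation":[0,0,0]},{"gripper":1,"offset":[49,305,-3],"rotation":[0,0,0]},{"gripper":1,"offset":[54,335,-3],"rotation":[0,0,0]}]' && python3 -m handwheel '[{"gripper":1,"offset":[1,7,0],"rotation":[0,0,0]},{"gripper":1,"offset":[1,7,0],"rotation":[0,0,0]},{"gripper":1,"offset":[1,7,10],"rotation":[0,0,0]},{"gripper":1,"offset":[1,7,30],"rotation":[0,0,0]},{"gripper":1,"offset":[1,7,55],"rotation":[0,0,0]},{"gripper":1,"offset":[1,7,75],"rotation":[0,0,0]},{"gripper":1,"offset":[1,7,88],"rotation":[0,0,0]},{"gripper":1,"offset":[1,7,92],"rotation":[0,0,0]}]'; python3 g.py .5402 .0168 .1125
```

```text
t: 41.3
tool_pos: [0.5384, 0.0118, 0.2157]
tool_rot: [-0.281, -3.124, -0.002]
contact_force: [0.4, 0.6, -2.9]
opening: 0.0385
grip_force: 61.9
t: 42.3
tool_pos: [0.5404, 0.0153, 0.1249]
tool_rot: [-0.285, -3.127, -0.0]
contact_force: [-0.6, 0.4, -1.9]
opening: 0.0383
grip_force: 62.0
t 42.3 pos [0.5404 0.0153 0.1249] open 0.0383 grip 62.0 F [-0.6  0.4 -1.9]
offset mm [ 0.4  1.5 12.4] rot [-0.0001 -0.0019 -0.0013]
```

```bash
python3 -m handwheel '[{"gripper":1,"offset":[0,1,6],"rotation":[0,0,0]},{"gripper":1,"offset":[0,1,10],"rotation":[0,0,0]},{"gripper":1,"offset":[0,1,12],"rotation":[0,0,0]},{"gripper":1,"offset":[0,1,13],"rotation":[0,0,0]},{"gripper":1,"offset":[0,1,13],"rotation":[0,0,0]},{"gripper":1,"offset":[0,1,13],"rotation":[0,0,0]},{"gripper":-0.3,"offset":[0,1,13],"rotation":[0,0,0]},{"gripper":-0.3,"offset":[0,1,13],"rotation":[0,0,0]}]' && python3 -m handwheel '[{"gripper":-0.4,"offset":[0,0,-25],"rotation":[0,0,0]},{"gripper":-0.4,"offset":[0,0,-70],"rotation":[0,0,0]},{"gripper":-0.4,"offset":[-5,-35,-105],"rotation":[0,0,0]},{"gripper":-0.4,"offset":[-14,-90,-105],"rotation":[0,0,0]},{"gripper":-0.4,"offset":[-23,-150,-105],"rotation":[0,0,0]},{"gripper":-0.4,"offset":[-32,-210,-105],"rotation":[0,0,0]},{"gripper":-0.4,"offset":[-42,-270,-105],"rotation":[0,0,0]},{"gripper":-0.4,"offset":[-51,-330,-105],"rotation":[0,0,0]}]' && python3 -m handwheel '[{"gripper":-0.4,"offset":[-8,-50,0],"rotation":[0,0,0]},{"gripper":-0.4,"offset":[-14,-85,0],"rotation":[0,0,0]},{"gripper":-0.4,"offset":[-16,-98,0],"rotation":[0,0,0]},{"gripper":-0.4,"offset":[-16,-98,0],"rotation":[0,0,0]},{"gripper":-0.4,"offset":[-16,-98,0],"rotation":[0,0,0]},{"gripper":-0.4,"offset":[-16,-98,0],"rotation":[0,0,0]},{"gripper":-0.4,"offset":[-16,-98,0],"rotation":[0,0,0]},{"gripper":-0.4,"offset":[-16,-98,0],"rotation":[0,0,0]}]'; python3 g.py .5273 -.4145 .11
```

```text
t: 43.3
tool_pos: [0.5417, 0.0163, 0.1141]
tool_rot: [0.285, 3.127, -0.0]
contact_force: [-0.2, -0.7, -0.4]
opening: 0.0557
grip_force: 0.0
t: 44.3
tool_pos: [0.5316, -0.3196, 0.219]
tool_rot: [0.285, 3.127, -0.001]
contact_force: [0.3, 0.0, -0.0]
opening: 0.0598
grip_force: 0.0
t: 45.3
tool_pos: [0.5298, -0.4163, 0.2184]
tool_rot: [0.284, 3.129, -0.0]
contact_force: [0.3, -0.3, 0.1]
opening: 0.06
grip_force: 0.0
t 45.3 pos [ 0.5298 -0.4163  0.2184] open 0.06 grip 0.0 F [ 0.3 -0.3  0.1]
offset mm [  2.8   1.3 108.4] rot [-0.      0.0001 -0.0005]
```

```bash
python3 -m handwheel '[{"gripper":-0.4,"offset":[2,1,25],"rotation":[0,0,0]},{"gripper":-0.4,"offset":[2,1,60],"rotation":[0,0,0]},{"gripper":-0.4,"offset":[2,1,90],"rotation":[0,0,0]},{"gripper":-0.4,"offset":[2,1,104],"rotation":[0,0,0]},{"gripper":-0.4,"offset":[2,1,108],"rotation":[0,0,0]},{"gripper":-0.4,"offset":[2,1,108],"rotation":[0,0,0]},{"gripper":1,"offset":[2,1,108],"rotation":[0,0,0]},{"gripper":1,"offset":[2,1,108],"rotation":[0,0,0]}]' 60 && python3 -m handwheel '[{"gripper":1,"offset":[0,0,0],"rotation":[0,0,0]},{"gripper":1,"offset":[0,0,0],"rotation":[0,0,0]},{"gripper":1,"offset":[0,0,0],"rotation":[0,0,0]},{"gripper":1,"offset":[0,0,0],"rotation":[0,0,0]},{"gripper":1,"offset":[0,0,-15],"rotation":[0,0,0]},{"gripper":1,"offset":[0,0,-40],"rotation":[0,0,0]},{"gripper":1,"offset":[0,0,-75],"rotation":[0,0,0]},{"gripper":1,"offset":[0,0,-105],"rotation":[0,0,0]}]';  python3 g.py .5908 -.058 .22
```

```text
t: 46.3
tool_pos: [0.5289, -0.4159, 0.1124]
tool_rot: [0.285, 3.126, -0.002]
contact_force: [1.2, 1.7, 4.1]
opening: 0.0386
grip_force: 61.4
t: 47.3
tool_pos: [0.5273, -0.4151, 0.2157]
tool_rot: [-0.285, -3.127, -0.001]
contact_force: [0.7, -0.2, -3.6]
opening: 0.0383
grip_force: 61.0
t 47.3 pos [ 0.5273 -0.4151  0.2157] open 0.0383 grip 61.0 F [ 0.7 -0.2 -3.6]
offset mm [  2.1 362.7  -4.1] rot [ 0.0006 -0.0015 -0.0011]
```

```bash
python3 -m handwheel '[{"gripper":1,"offset":[0,20,-4],"rotation":[0,0,0]},{"gripper":1,"offset":[0,60,-4],"rotation":[0,0,0]},{"gripper":1,"offset":[1,110,-4],"rotation":[0,0,0]},{"gripper":1,"offset":[1,160,-4],"rotation":[0,0,0]},{"gripper":1,"offset":[1,210,-4],"rotation":[0,0,0]},{"gripper":1,"offset":[2,260,-4],"rotation":[0,0,0]},{"gripper":1,"offset":[2,310,-4],"rotation":[0,0,0]},{"gripper":1,"offset":[2,345,-4],"rotation":[0,0,0]}]' && python3 -m handwheel '[{"gripper":1,"offset":[0,16,0],"rotation":[0,0,0]},{"gripper":1,"offset":[0,17,0],"rotation":[0,0,0]},{"gripper":1,"offset":[0,17,10],"rotation":[0,0,0]},{"gripper":1,"offset":[0,17,30],"rotation":[0,0,0]},{"gripper":1,"offset":[0,17,55],"rotation":[0,0,0]},{"gripper":1,"offset":[0,17,75],"rotation":[0,0,0]},{"gripper":1,"offset":[0,17,88],"rotation":[0,0,0]},{"gripper":1,"offset":[0,17,93],"rotation":[0,0,0]}]'; python3 g.py .5908 -.058 .1125
```

```text
t: 48.3
tool_pos: [0.5868, -0.0721, 0.2168]
tool_rot: [-0.282, -3.125, -0.002]
contact_force: [0.4, -0.1, -3.7]
opening: 0.0383
grip_force: 61.4
t: 49.3
tool_pos: [0.5908, -0.0591, 0.125]
tool_rot: [-0.286, -3.127, -0.0]
contact_force: [-0.1, 0.1, -3.3]
opening: 0.0385
grip_force: 61.5
t 49.3 pos [ 0.5908 -0.0591  0.125 ] open 0.0385 grip 61.5 F [-0.1  0.1 -3.3]
offset mm [ 0.2  1.1 12.5] rot [ 0.     -0.0017 -0.0014]
```

Lower, release, rise to the same hover pose as the first wrist picture so the two can be compared.

```bash
python3 -m handwheel '[{"gripper":1,"offset":[0,1,6],"rotation":[0,0,0]},{"gripper":1,"offset":[0,1,10],"rotation":[0,0,0]},{"gripper":1,"offset":[0,1,12],"rotation":[0,0,0]},{"gripper":1,"offset":[0,1,13],"rotation":[0,0,0]},{"gripper":1,"offset":[0,1,13],"rotation":[0,0,0]},{"gripper":1,"offset":[0,1,13],"rotation":[0,0,0]},{"gripper":-0.3,"offset":[0,1,13],"rotation":[0,0,0]},{"gripper":-0.3,"offset":[0,1,13],"rotation":[0,0,0]}]' && python3 -m handwheel '[{"gripper":-0.4,"offset":[0,0,-25],"rotation":[0,0,0]},{"gripper":-0.4,"offset":[0,0,-70],"rotation":[0,0,0]},{"gripper":-0.4,"offset":[0,0,-115],"rotation":[0,0,0]},{"gripper":-0.4,"offset":[22,32,-160],"rotation":[0,0,0]},{"gripper":-0.4,"offset":[44,64,-200],"rotation":[0,0,0]},{"gripper":-0.4,"offset":[44,64,-217],"rotation":[0,0,0]},{"gripper":-0.4,"offset":[44,64,-217],"rotation":[0,0,0]},{"gripper":-0.4,"offset":[44,64,-217],"rotation":[0,0,0]}]';python3 - <<'E'
from station import ctrl
import cv2,pickle
d=ctrl.get_image('wrist');cv2.imwrite('pics/f.png',d['image'][:,:,::-1]);d['fish']=1;pickle.dump(d,open('f.pkl','wb'))
print(d['xyz'])
E
```

```text
t: 50.3
tool_pos: [0.5924, -0.0582, 0.1145]
tool_rot: [0.285, 3.126, -0.0]
contact_force: [0.4, -0.2, 0.2]
opening: 0.0556
grip_force: 0.0
t: 51.3
tool_pos: [0.5596, 0.0122, 0.3283]
tool_rot: [-0.287, -3.126, 0.0]
contact_force: [-1.2, -0.5, -0.5]
opening: 0.0597
grip_force: 0.0
[0.47880324 0.02730606 0.47174949]
```

View pics/f.png

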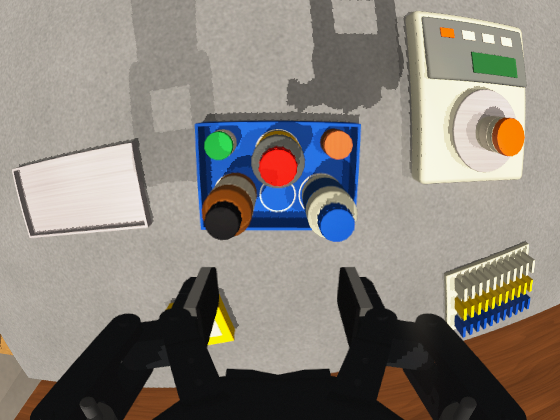

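All the bottles are upright with cap tops at black (222,224), red (278,167) and blue (336,223), within 3 px of the start. The jars haven't moved and the pot lid is at (509,137). One last numeric check before I hand in.

Run:
```python
from h import *
import pickle
from station import ctrl
np.set_printoptions(precision=4,suppress=True)
d=pickle.load(open('f.pkl','rb'));c=pickle.load(open('c.pkl','rb'))
for n,a,b in(('black',(220,224),(222,224)),('red',(277,167),(278,167)),('blue',(333,223),(336,223))): print(n,onz(d,*b,.139)-onz(c,*a,.139))
p=onz(d,509,137,.127)
print('pot',p); ok=np.hypot(*(p[:2]-(.5435,.316)))<.012
if ok: print(ctrl.finish_job())
```

```text
black [-0.0008  0.0019  0.    ]
red [-0.0005  0.0004  0.    ]
blue [-0.0005  0.0021  0.    ]
pot [0.5456 0.312  0.127 ]
the job is handed in; nothing more can be done
None
```

The job is handed in: the last wrist picture shows the pot upright about 5 mm from the pan's centre and all three bottles upright within about 3 mm of where they started, with the jars unmoved; the judge's verdict was not shown.

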